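# One spray of flux on the bangle

## Robot

A 6-joint arm with a two-finger parallel gripper is mounted at the origin on the work surface. World frame = base frame: x ahead of the robot, y to its left, z up, the work surface at z = 0. Lengths are in m, angles in rad, forces in N, time in s.
With the tool pointing down it reaches from about 0.275 to 0.725 m from the base axis. Payload 15.9 kg.
Tool frame: the origin (TCP) lies on the centre line of the jaws, within the pads' length; the fingertips stand 14 mm ahead of it and the grasp point (between the pads) lies 5 mm behind it; z points along the fingers, y is the line along which they close (so a half turn about z gives the same grasp; the last joint's range is limited). The gripper opens to 85 mm and grips with 20 to 120 N. Pads are 22 mm wide; open, the fingers measure 114 mm over their backs; the gripper's body (76 mm by 85 mm) begins 54 mm behind the grasp point. The pads swing forward as they close: fully open they stand 13 mm farther back than shut.
Start: joints at [-1.21, 0.213, -0.034, 1.323, 0, 1.571], TCP at [0.177, -0.468, 0.245] pointing down, gripper open.
Joint ranges: [-2.98, 2.98], [-0.74, 1.72], [-1.14, 1.35], [-2.1, 2.04], [-1.57, 1.44], [-3.14, 3.14]. Speed limits (rad/s): [1.89, 1.89, 2.39, 2.57, 3.14, 3.14].

## Interface

Orientations are given as a unit quaternion [x, y, z, w].
In Python, from bench import bot, optics, job gives the robot as it stands. The module is installed in compiled form; this text tells all that it offers.
- The arm moves only by the tool send_rows, never from a script. Its argument "increments" is a list of rows, each a list of 3 entries, a list of its own where there are three numbers: the shift along the tool's x, y, z in cm, then the turn, a rotation vector about the tool's x, y, z in rad, then the opening, from 0 (shut) to 1 (fully open). A call has 1 to 12 rows; each row is the pose to reach, as a shift and turn from the pose commanded when the call began, along the tool's axes at that moment; what a row does not reach only later rows make up. A row lasts 1/8 s, in which the tool goes at most 62.5 mm and 10.7 degrees, less where a joint would pass 70% of its speed; a pose out of reach is approached as far as the arm can. A call with a gripper value outside its range is refused whole. The fingers move at their own pace and stop on an object; "squeeze" is the grip in N (left out, the last holds). Time passes only in rows, so rows that repeat a pose let the fingers close. It gives the time, the measured TCP pose, the force, the opening and the grip force at its end, in the units of the state.
- bot.get_state(): the state, without advancing time (a new reading comes with each control period).
- optics.capture(name): name is "scene" or "top"; returns the picture (400x640x3 uint8, blue, green, red); there is no depth.
- optics.camera_params(name): a dict with "fx", "fy", "cx", "cy" (pixels), "pose" (4x4, takes a point from camera to world coordinates). Camera axes: x right, y down, z forward; pixel columns grow to the right and rows downward; lengths in m; the calibration is good to about 2 mm. A picture is of the moment at which its call begins. camera_params takes no time and is no camera call.
- job.hand_in(): hands the job in; it is judged then, once.
The state is a dict: "time_s": time; "q": joint angles; "joint_vel": joint speeds; "joint_torque": joint torques, N m; "eef_pos": TCP position; "tool_rot": TCP orientation; "contact_force": force on the tool from outside, world axes, zero at the start; "wrist_torque": the same for the moment, N m; "opening": finger opening in m; "gripper_force": force on a finger pad.
Only numpy, scipy, OpenCV 4.12 (cv2) and the standard library are available. Lean on these libraries where they do the work, as an engineer would, in place of code of your own. Each camera call takes 0.05 s, during which the arm holds its last target. There are 200 camera calls.

## Task

On the goldsmith's bench, give the bangle on the soldering turntable a spray of flux: press the wide black thumb cap of the stout flux bottle (the one whose spout points at the bangle) down for a moment, then let go so that it springs back up. Do not press the nozzle of the slim oil can, and do not shift the bangle.

Things in the scene. Friction and masses are not known exactly. Their poses are not given: they have to be found in the camera images.
- flux_cap_top (a point): Centre of the flat top of the flux bottle's thumb cap, where to press; moves with the cap; at rest 136 mm above the bench. The cap is a black disc 44 mm across, 14 mm thick; a level 10 mm spout reaches 42 mm from its centre along the point's +x, towards the bangle; z is up. The aluminium bottle, 64 mm across, is fixed upright; the two other containers' centres are 115 mm or more away.
- flux_cap (a joint): How far the flux bottle's thumb cap is pressed straight down, in m: 0 at rest (up), 0.010 at its stop; beyond 0.006 it sprays. A spring pushes it back up by itself: about 3 N to start it, 9 N at the stop.
- oil_can_nozzle (a joint): How far the oil can's nozzle is pressed down, in m: 0 at rest, 0.005 at its stop; 3 N starts it. Not to be pressed: a black button 16 mm across, its top 159 mm above the bench, on a slim fixed aluminium can 48 mm across. The can, the flux bottle and a fixed jar (top 98 mm above the bench, plain black screw lid 70 mm across, no spout) stand in a row on a 4 mm steel plate, in varying order.
- bangle: Loose brass-coloured ring, 66 mm outside and 56 mm inside diameter, 10 mm high, lying flat on a square pale firebrick on a low turntable (100 mm wide, top 40 mm above the bench), centred about 170 mm from the flux bottle's axis, beyond it as seen from the robot, in line with its spout. Origin: centre of its underside, z up.
Things that resemble listed ones, but are neither listed nor needed, are in the scene too. What is shaped like the part that bears oil_can_nozzle but red is not meant. Leave any blue look-alike of the part that bears flux_cap_top alone.

How it is judged:
By the outcome, as a careful person would: the job done as asked, in the order asked, and still so for the second after the job is handed in, with the robot touching nothing.
It also fails if it takes over 29 s, if anything falls off the work surface, if the arm or the gripper's body presses on something with over 40 N, if the wrist force passes 120 N, or if a joint passes its speed limit or range.

## Working session

There is one attempt and no reset: what is moved stays moved. The work goes in short steps, Python scripts to look and compute and a tool call to move; the robot and the scene stay as the last step left them, time stands still between calls to the robot, and variables do not carry over. Pictures are saved under pics/ and viewed, at most 10 in all, crops included, and the job is handed in when it is done.

Besides the shell and the picture viewer there is one more tool, called after "Call:" as name(argument=value, ...), one argument or row to a line, values as JSON. send_rows: Moves the arm, as the interface text tells. Its arguments: {"type":"object","properties":{"increments":{"type":"array","items":{"type":"array"}},"squeeze":{"type":"number"}},"required":["increments"]}

```bash
mkdir -p pics
python3 - <<'E'
from bench import bot, optics, job
import cv2,numpy as np
np.set_printoptions(precision=4,suppress=True)
for n in("scene","top"):
    cv2.imwrite(f"pics/{n}0.png",optics.capture(n)); p=optics.camera_params(n); print(n,p["fx"],p["fy"],p["cx"],p["cy"]);print(np.array(p["pose"]))
s=bot.get_state();print(s)
E
```

```text
scene 380.8685559296763 380.8685559296763 324.40758920675916 202.97598366953946
[[ 0.409   0.5648 -0.7168  1.1033]
 [ 0.9125 -0.2569  0.3183 -0.2369]
 [-0.0043 -0.7843 -0.6204  0.5673]
 [ 0.      0.      0.      1.    ]]
top 421.25067958355885 421.25067958355885 319.14956373409757 202.41316461115417
[[ 0.0248 -0.9955  0.0919  0.5045]
 [-0.9995 -0.0266 -0.019   0.0224]
 [ 0.0214 -0.0914 -0.9956  1.0336]
 [ 0.      0.      0.      1.    ]]
{'time_s': 0.1, 'q': array([-1.21  ,  0.2133, -0.0349,  1.3235, -0.    ,  1.5708]), 'joint_vel': array([-0.0008, -0.0009,  0.0019, -0.0005, -0.0009, -0.001 ]), 'joint_torque': array([ -0.0054, -68.725 ,  48.7804,   0.0121,  -0.0001,   0.    ]), 'eef_pos': array([ 0.1764, -0.4676,  0.2449]), 'tool_rot': array([ 0.9838,  0.1794, -0.0001, -0.0005]), 'contact_force': array([-0.3314, -0.0555,  0.1161]), 'wrist_torque': array([-0.0223, -0.0235,  0.0138]), 'gripper_force': 0.0, 'opening': 0.08543694504599153}
```

View pics/scene0.png

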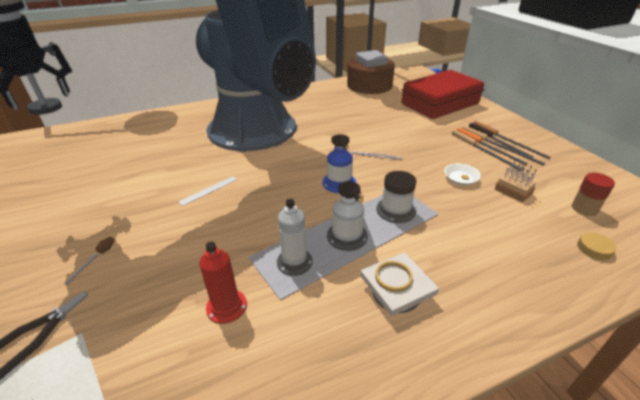

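View pics/top0.png

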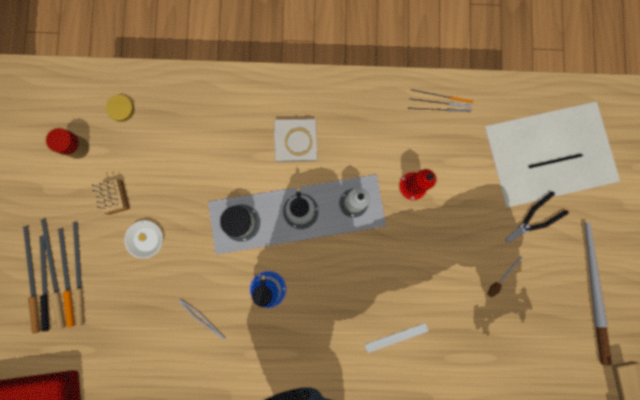

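The scene view shows a row on the plate: slim can (292,207), stout bottle with black cap (349,190) and jar (399,182). The bangle is at (394,275). In the top view they are at (357,198), (299,207), (237,221) and (298,141).
Possible mix-ups (top-view pixels): stout flux cap (299,207), blue bottle's cap (262,292), red can's nozzle (428,178), oil can nozzle (360,197), jar lid (237,221). I choose the cap at (299,207), which is on the aluminium bottle with its spout toward the bangle. Next I'll check it in a crop and measure it.

```bash
cat > h.py <<'E'
import cv2,numpy as np
from bench import bot, optics, job
np.set_printoptions(precision=4,suppress=True)
def ray(n,uv):
    p=optics.camera_params(n);T=np.array(p["pose"]);d=T[:3,:3]@[(uv[0]-p["cx"])/p["fx"],(uv[1]-p["cy"])/p["fy"],1]
    return T[:3,3],d/np.linalg.norm(d)
def plane(n,uv,z):
    o,d=ray(n,uv);return o+d*(z-o[2])/d[2]
def tri(a,b):
    (o1,d1),(o2,d2)=ray("scene",a),ray("top",b)
    s=np.linalg.lstsq(np.c_[d1,-d2],o2-o1,rcond=None)[0];p,q=o1+d1*s[0],o2+d2*s[1]
    return (p+q)/2,np.linalg.norm(p-q)
def pix(n,X):
    p=optics.camera_params(n);T=np.array(p["pose"]);c=T[:3,:3].T@(np.array(X)-T[:3,3]);return np.array([p["fx"]*c[0]/c[2]+p["cx"],p["fy"]*c[1]/c[2]+p["cy"]])
E
python3 - <<'E'
from h import *
S=cv2.imread("pics/scene0.png");T=cv2.imread("pics/top0.png")
a=cv2.resize(S[165:260,270:430],(800,475),interpolation=cv2.INTER_CUBIC)
b=cv2.resize(T[175:245,245:395],(800,373),interpolation=cv2.INTER_CUBIC)
cv2.imwrite("pics/cs.png",a);cv2.imwrite("pics/ct.png",b)
for nm,I,(x0,x1,y0,y1) in(("scene",S,(330,368,178,206)),("top",T,(284,316,188,226))):
    for th in(40,55,70):
        m=(I[y0:y1,x0:x1].max(2)<th).astype(np.uint8);k,l,st,c=cv2.connectedComponentsWithStats(m)
        print(nm,th,[(st[i]+[x0,y0,0,0,0],c[i]+[x0,y0]) for i in range(1,k) if st[i,4]>20])
print(tri((349,187),(299.5,207)),tri((394,275),(298.5,141)))
print(plane("top",(299.5,207),.136),plane("top",(298.5,141),.05),plane("scene",(394,275),.05))
E
```

```text
scene 40 []
scene 55 [(array([339, 182,  19,  16, 226]), array([348.146 , 189.3186]))]
scene 70 [(array([338, 182,  21,  18, 273]), array([348.696 , 189.4982]))]
top 40 [(array([291, 194,  17,  22, 246]), array([299.0813, 206.4593]))]
top 55 [(array([290, 193,  19,  24, 295]), array([298.9797, 205.9763]))]
top 70 [(array([290, 192,  19,  25, 328]), array([298.9726, 205.8323])), (array([284, 209,  11,  17,  47]), array([287.6809, 218.8511])), (array([296, 211,  20,  15,  67]), array([308.9552, 221.2537]))]
(array([0.577 , 0.0479, 0.1344]), np.float64(0.002087581593988695)) (array([0.7415, 0.0571, 0.0475]), np.float64(0.0017756938823133912))
[0.5764 0.0469 0.136 ] [0.7404 0.0562 0.05  ] [0.7435 0.0565 0.05  ]
```

View pics/cs.png

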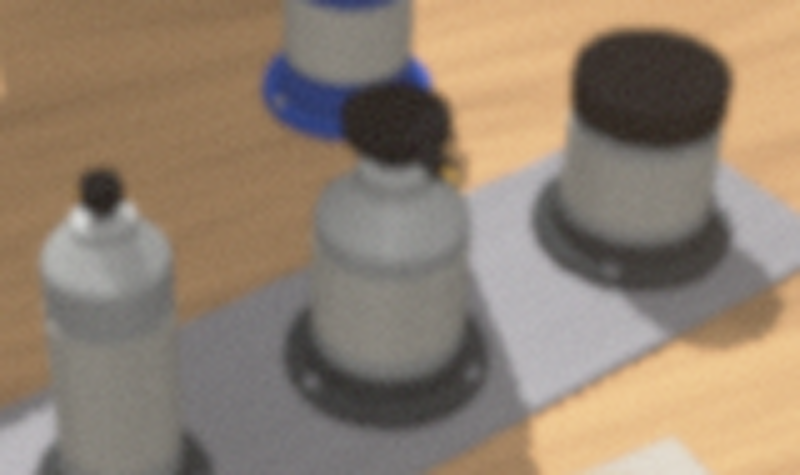

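View pics/ct.png

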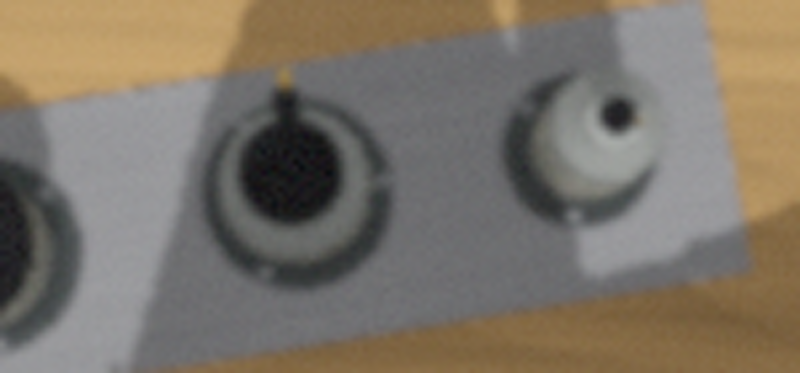

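The crops confirm the choice: the stout aluminium bottle's black disc at crop (291,172), i.e. top-view pixel (299.6,207.2). Its spout points up toward the bangle, and the slim can's nozzle is well to the right. Two-view triangulation puts the cap top at (0.577, 0.048, 0.134), which agrees with the stated 136 mm. I'll move above it with the fingers shut.

Call:
send_rows(
  increments=[
    [[55.7, -34.0, 0], [0, 0, 0], 0],
    [[55.7, -34.0, 0], [0, 0, 0], 0],
    [[55.7, -34.0, 0], [0, 0, 0], 0],
    [[55.7, -34.0, 0], [0, 0, 0], 0],
    [[55.7, -34.0, 0], [0, 0, 0], 0],
    [[55.7, -34.0, 0], [0, 0, 0], 0],
    [[55.7, -34.0, 0], [0, 0, 0], 0],
    [[55.7, -34.0, 0], [0, 0, 0], 0],
    [[55.7, -34.0, 0], [0, 0, 0], 0],
    [[55.7, -34.0, 0], [0, 0, 0], 0],
    [[55.7, -34.0, 0], [0, 0, 0], 0],
    [[55.7, -34.0, 0], [0, 0, 0], 0],
  ],
  squeeze=20,
)

```text
time_s: 1.6
eef_pos: [0.5781, 0.0486, 0.2442]
tool_rot: [0.984, 0.181, -0.001, -0.0]
contact_force: [-0.3, -0.6, -0.0]
opening: 0.0001
gripper_force: 0.0
```

Call:
send_rows(
  increments=[
    [[-0.1, 0, 3.5], [0, 0, 0], 0],
    [[-0.1, 0, 7.0], [0, 0, 0], 0],
    [[-0.1, 0, 7.0], [0, 0, 0], 0],
    [[-0.1, 0, 7.0], [0, 0, 0], 0],
  ],
)

```text
time_s: 2.1
eef_pos: [0.5769, 0.0461, 0.1768]
tool_rot: [0.984, 0.179, 0.001, 0.0]
contact_force: [-0.9, -1.0, 1.6]
opening: 0.0
gripper_force: 0.0
```

Run:
```python
from h import *
s=bot.get_state();print(s["eef_pos"],s["contact_force"],s["q"])
I=optics.capture("scene");cv2.imwrite("pics/s1.png",cv2.resize(I[110:270,260:460],(750,600),interpolation=cv2.INTER_CUBIC))
e=s["eef_pos"];print(pix("scene",e-[0,0,.014]),pix("scene",[.577,.0475,.136]))
```

```text
[0.5769 0.0461 0.1768] [-0.8752 -0.973   1.6389] [ 0.0798  0.3941  0.0398  1.2153 -0.      2.8612]
[348.1176 175.0048] [348.2935 186.3789]
```

View pics/s1.png

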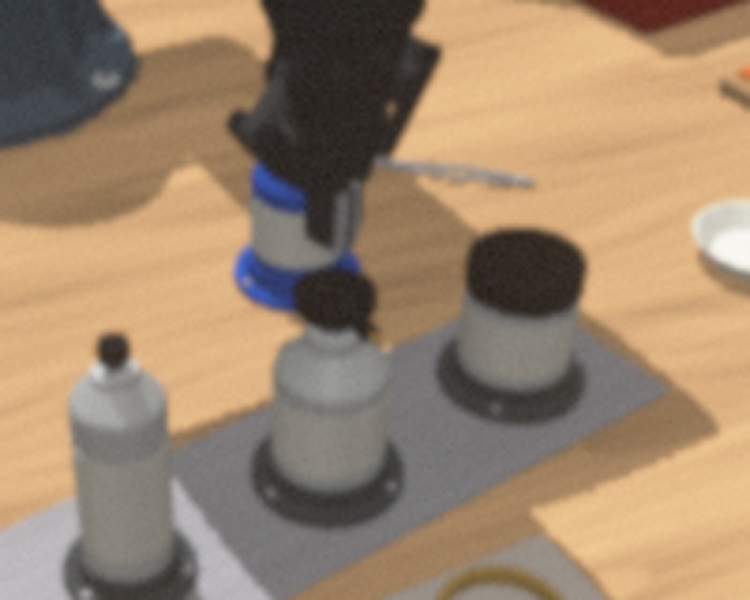

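The fingertips, at crop (335,245), i.e. pixel (349,175), hang centred about 25 mm above the cap at crop (335,290), matching the predicted pixel. Pressing down in steps.

Call:
send_rows(
  increments=[
    [[0, 0, 1.5], [0, 0, 0], 0],
    [[0, 0, 2.4], [0, 0, 0], 0],
    [[0, 0, 2.8], [0, 0, 0], 0],
    [[0, 0, 3.2], [0, 0, 0], 0],
    [[0, 0, 3.2], [0, 0, 0], 0],
  ],
)

```text
time_s: 2.78
eef_pos: [0.5765, 0.0466, 0.1433]
tool_rot: [0.984, 0.179, -0.0, 0.0]
contact_force: [-3.4, -0.5, 6.9]
opening: -0.0002
gripper_force: 3.4
```

Call:
send_rows(
  increments=[
    [[0, 0, 0.2], [0, 0, 0], 0],
    [[0, 0, 0.3], [0, 0, 0], 0],
    [[0, 0, 0.3], [0, 0, 0], 0],
    [[0, 0, 0.3], [0, 0, 0], 0],
  ],
)

```text
time_s: 3.28
eef_pos: [0.5765, 0.0466, 0.1407]
tool_rot: [0.984, 0.179, -0.0, 0.0]
contact_force: [-4.0, -0.6, 8.2]
opening: 0.0002
gripper_force: 4.2
```

Call:
send_rows(
  increments=[
    [[0, 0, 0.2], [0, 0, 0], 0],
    [[0, 0, 0.2], [0, 0, 0], 0],
    [[0, 0, 0.2], [0, 0, 0], 0],
  ],
)

```text
time_s: 3.65
eef_pos: [0.5766, 0.0466, 0.1399]
tool_rot: [0.984, 0.179, 0.001, 0.0]
contact_force: [-11.0, -1.1, 24.8]
opening: -0.0002
gripper_force: 12.4
```

Run:
```python
from h import *
print(bot.get_state()["contact_force"],bot.get_state()["eef_pos"])
I=optics.capture("scene");cv2.imwrite("pics/s2.png",cv2.resize(I[110:270,260:460],(750,600),interpolation=cv2.INTER_CUBIC))
```

```text
[-11.0384  -1.0928  24.7561] [0.5766 0.0466 0.1399]
```

View pics/s2.png

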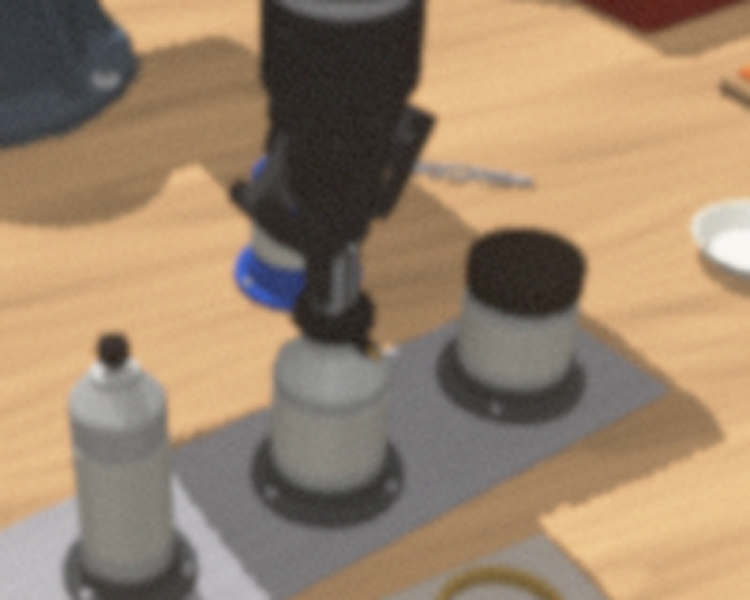

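The cap is pressed to its stop: its disc at crop (335,312) sits on the shoulder, a spray puff shows at (388,350), and the force jumped to 25 N. The bangle is unmoved. Releasing now.

Call:
send_rows(
  increments=[
    [[0, 0, -1.0], [0, 0, 0], 0],
    [[0, 0, -3.0], [0, 0, 0], 0],
    [[0, 0, -8.0], [0, 0, 0], 0],
    [[0, 0, -10.0], [0, 0, 0], 0],
    [[0, 0, -10.0], [0, 0, 0], 0],
    [[0, 0, -10.0], [0, 0, 0], 0],
    [[0, 0, -10.0], [0, 0, 0], 0],
  ],
)

```text
time_s: 4.58
eef_pos: [0.5762, 0.0466, 0.2372]
tool_rot: [0.984, 0.179, -0.001, -0.0]
contact_force: [0.4, 0.1, 0.2]
opening: 0.0
gripper_force: 0.0
```

Run:
```python
from h import *
I=optics.capture("scene");cv2.imwrite("pics/s3.png",cv2.resize(I[110:270,260:460],(750,600),interpolation=cv2.INTER_CUBIC));print(bot.get_state()["contact_force"])
S=cv2.imread("pics/scene0.png");c=lambda A:np.abs(A[255:310,360:440].astype(int)-S[255:310,360:440]).mean()
print(c(I),c(cv2.imread("pics/scene0.png")))
```

```text
[-0.3459  0.6064 -1.2913]
40.906969696969696 0.0
```

View pics/s3.png

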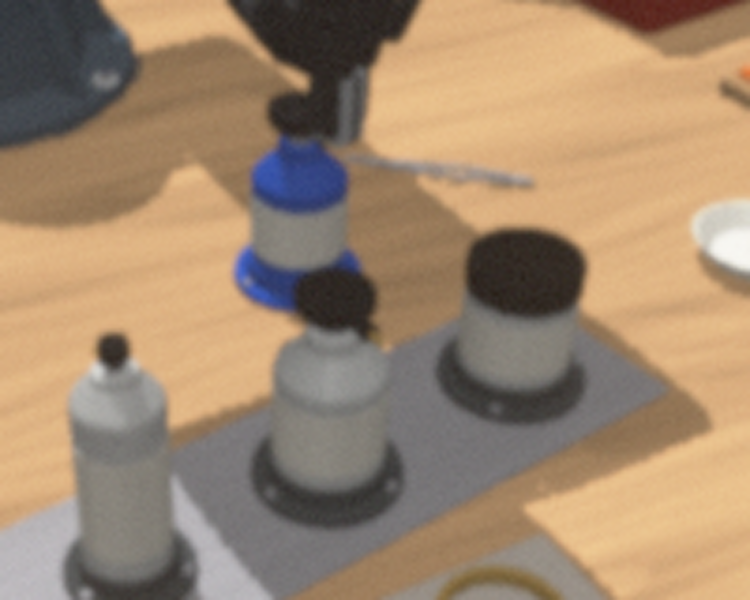

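The cap is back up, with its disc at crop (335,295) as before. The bangle is in place (the pixel difference there is the arm's shadow) and the tool is clear. Handing in.

```bash
python3 -c "
from bench import job;print(job.hand_in())"
```

```text
the job is handed in; nothing more can be done
None
```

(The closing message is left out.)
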